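# Put the ring roller in gear and crank it to its stop

## Robot

A 7-joint arm with a two-finger parallel gripper is mounted at the origin on the work surface. World frame = base frame: x ahead of the robot, y to its left, z up, the work surface at z = 0. Lengths are in m, angles in rad, forces in N, time in s.
With the tool pointing down it reaches from about 0.425 to 0.875 m from the base axis. Payload 4.7 kg.
Tool frame: the origin (TCP) lies on the centre line of the jaws, within the pads' length; the fingertips stand 19 mm ahead of it and the grasp point (between the pads) is the TCP (ctrl.nose_length is the distance from the TCP to the fingertips, in m); z points along the fingers, x is the direction in which the jaws open and shut, and the axes are right-handed (so a half turn about z gives the same grasp; the last joint's range is limited). The gripper opens to 87 mm and grips with 3 to 60 N. Pads are 19 mm wide; open, the fingers measure 117 mm over their backs; the gripper's body (75 mm by 190 mm) begins 51 mm behind the grasp point.
Start: joints at [1.137, 0.321, -0.07, 1.45, 0.023, 1.371, -0.057], TCP at [0.281, -0.586, 0.213] pointing down, gripper open.
Joint ranges: [-2.86, 2.86], [-0.3, 2.09], [-1.38, 1.24], [0.06, 2.45], [-1.56, 4.7], [0.09, 2.05], [-2.69, 2.69]. Speed limits (rad/s): [2.57, 2.57, 3.14, 3.14, 3.14, 3.14, 3.14].

## Interface

Orientations are given as a rotation vector (axis times angle).
In Python, from bench import ctrl gives the robot as it stands. The module is installed in compiled form; this text tells all that it offers.
- The arm moves only by the shell command python3 -m crank 'ROWS' [OPENING] [FORCE]. ROWS is a JSON object of lists of equal length, an entry for each row: "dp": the shift along the tool's x, y, z in cm, a list of three; "delta_rot": the turn, a rotation vector about the tool's x, y, z in rad, a list of three. In form: {"dp": [[x, y, z], ...], "delta_rot": [[rx, ry, rz], ...]}. A call has exactly 8 rows; each row shifts and turns the commanded pose from where the row before left it, along the tool's axes as they then stand; what a row does not reach is not made up. A row lasts 1/10 s, in which the tool goes at most 50 mm and 8.59 degrees, less where a joint would pass 70% of its speed; a pose out of reach is approached as far as the arm can. A call with a gripper value outside its range is refused whole. OPENING is the finger opening in cm, from 0 to 8.7, set as the call begins (- or left out, the last holds). The fingers move at their own pace and stop on an object; FORCE is the grip in N (left out, the last holds). Time passes only in rows, so rows that do not move let the fingers close, or fill a call up. It gives the time, the measured TCP pose, the force and the opening at its end, in the units of the state.
- ctrl.get_state(): the state, without advancing time (a new reading comes with each control period).
- ctrl.get_image(name): name is "side" or "top" or "wrist"; returns the picture (400x640x3 uint8, blue, green, red); there is no depth.
- ctrl.camera_info(name): a dict with "camera_matrix" (3x3 intrinsics, pixels), "xyz" and "orientation" of the camera in the world. Camera axes: x right, y down, z forward; pixel columns grow to the right and rows downward; lengths in m; the calibration is good to about 2 mm. A picture is of the moment at which its call begins: read the wrist's pose just before it. camera_info takes no time and is no camera call; for the wrist camera it gives the pose at the moment of the call.
- ctrl.close_job(): hands the job in, once; it reports no verdict.
The state is a dict: "time": time; "joint_positions": joint angles; "qd": joint speeds; "joint_torque": joint torques, N m; "position": TCP position; "tool_rot": TCP orientation; "ft_force": force on the tool from outside, world axes, zero at the start; "torque": the same for the moment, N m; "grip_width": opening from 0.0 (shut) to 1.0 (fully open).
Only numpy, scipy, OpenCV 4.12 (cv2) and the standard library are available. Lean on these libraries where they do the work, as an engineer would, in place of code of your own. Each camera call takes 0.05 s, during which the arm holds its last target.

## Task

The hand-cranked ring roller on the bench is out of gear. Turn its crank until the four teeth under it stand over the four notches of the drive ring, push the cap straight down until the crank is fully home in the ring, then crank clockwise (seen from above) until the ring's lug rests against the stop post. Move the ring only by means of the crank, and leave the other things on the bench where they are.

Things in the scene. Friction and masses are not known exactly. Their poses are not given: they have to be found in the camera images.
- roller: The ring roller's fixed base: a grey plate 280 x 240 x 20 mm (from -110 to +170 mm along its x, -120 to +120 mm along its y), bolted to the bench. Origin on the vertical axis round which the roll, ring and crank turn, at the plate's underside on the bench; z up. Two idler rolls (top 85 mm above the bench) and an adjusting screw stand on its +x side.
- drive_ring: The roll (76 mm diameter) with the steel drive ring on top of it: ring outer diameter 160 mm, its upper face 116 mm above the bench, open in the middle with four inward lands and, between them, four straight notches 37 mm wide and 24 mm deep down to 92 mm above the bench. The notches lie along the ring's own +x, +y, -x, -y axes. Origin on the axis at bench height. Ring and roll are one piece that turns (about 0.35 N m of friction) and must not be pushed directly.
- roll (a joint): Angle of roll and drive ring in rad, growing clockwise seen from above, starting near 0 (-0.25 to 0.25). At 1.2 the lug meets the stop post and it can turn no further. At 0 the ring's x axis is along the roller's x axis.
- crank (a joint): Angle of the crank in rad, growing clockwise seen from above. At 0 the arm points along the roller's +y axis. Under the arm is a four-toothed hub (a cross of four blocks 30 mm wide, tip to tip 112 mm, 24 mm thick), one tooth right below the arm. Teeth and notches agree when crank minus roll is a multiple of pi/2; within about 0.08 rad of that the hub goes down, otherwise the teeth land on the ring after 8 mm. It stays where it is left (about 0.12 N m of friction).
- cap (a joint): How far cap and crank have been pushed down the shaft, in m: 0 = raised (as at the start), 0.008 = teeth lying on the ring's face, 0.032 = fully home, tooth tops flush with the ring's upper face. It stays where it is left; it takes about 6 N to push it down.
- cap_top (a point): Centre of the flat top of the round steel push cap (48 mm diameter) on the axis above the crank, 186 mm above the bench when raised and 154 mm when home. The cap does not turn. This is the place to press.
- handle (a point): Mid-height of the crank's upright black handle, 26 mm in diameter and 60 mm tall (30 mm above and below this point), standing on the end of the crank arm 95 mm from the axis. Raised, it stands from 166 to 226 mm above the bench (32 mm lower when home). The arm below it is 26 mm wide and 14 mm thick.
- lug (a point): Top of the dark steel lug, 16 mm wide, that sticks out of the drive ring's rim, 92 mm from the axis.
- stop (a point): Top of the dark steel stop post, 20 mm wide and 112 mm above the bench, that stands on the base plate beside the ring, 96 mm from the axis.
- cowl: Bystander: aluminium flue cowl standing upright, 110 mm across and 134 mm tall; origin at its underside.
- bin: Bystander: empty yellow stacking bin 150 x 100 x 75 mm; origin at its underside.
- carton: Bystander: cardboard carton 120 x 100 x 80 mm; origin at its underside.
- bars: Bystander: stack of short flat steel bars 160 x 52 x 21 mm; origin at its underside.

How it is judged:
On the way, in this order (a step that is already met when the one before it is completed fails the run):
1. the crank hub is meshed and fully home in the ring (within 3 mm) (value of joint cap above 0.029 m), for 0.2 s.
2. with the hub home, the ring has been cranked clockwise until its lug is at the stop (within 0.08 rad) (value of joint cap above 0.029 m and value of joint roll above 1.12 rad), for 0.2 s.
At the end, for the whole second after the job is handed in: The crank hub is fully home in the drive ring (cap pushed down 29 mm or more of 32), the ring's lug is at the stop post (roll angle over 1.12 rad of 1.2), and ring and crank are at rest (all of step 2 and velocity of joint roll between -0.05 and 0.05 rad/s and velocity of joint crank between -0.05 and 0.05 rad/s); the robot touches nothing.
It fails at once if the robot pushes the drive ring directly (over 3 N) (contact force between any of the fingers, the arm and drive_ring above 3 N).
It fails at once if a bystander is moved by more than 30 mm (distance of any of cowl, bin, carton, bars from where it was at the start of the episode above 0.03 m).
It also fails if it takes over 58 s, if anything falls off the work surface, if the arm or the gripper's body presses on something with over 40 N, if the wrist force passes 120 N, or if a joint passes its speed limit or range.

## Working session

There is one attempt and no reset: what is moved stays moved. The work goes in short steps, Python scripts to look and compute and a shell command to move; the robot and the scene stay as the last step left them, time stands still between calls to the robot, and variables do not carry over. Pictures are saved under pics/ and viewed, and the job is handed in when it is done.

```bash
mkdir -p pics; ls; python3 - <<'E'
from bench import ctrl
import cv2
print(ctrl.get_state())
for n in ("side","top","wrist"):
    print(n,ctrl.camera_info(n))
    cv2.imwrite(f"pics/{n}0.png",ctrl.get_image(n))
E
```

```text
pics
{'time': 0.0, 'joint_positions': array([ 1.1371116 ,  0.32180939, -0.0700634 ,  1.45169721,  0.02262598,
        1.37079772, -0.05690574]), 'qd': array([ 1.01988802e-03,  2.33297843e-03,  1.83185903e-03,  5.28715237e-04,
       -6.87811502e-04, -1.99259011e-05,  6.26440597e-04]), 'joint_torque': array([-6.21227045e-04, -4.91287494e+01, -4.03957972e-01, -3.12530351e+01,
       -6.37532445e-02,  4.37817222e-02,  1.97196414e-04]), 'position': array([ 0.28111117, -0.58542289,  0.21215907]), 'tool_rot': array([-2.65845116,  1.67227752,  0.00266352]), 'ft_force': array([ 0.26927399,  0.08909629, -0.22350725]), 'torque': array([-0.0141256 ,  0.05511989,  0.00216689]), 'grip_width': 0.9985236357533737}
side {'camera_matrix': array([[499.19718913,   0.        , 313.22683396],
       [  0.        , 499.19718913, 200.70087835],
       [  0.        ,   0.        ,   1.        ]]), 'xyz': array([1.12802393, 0.53237604, 1.1951479 ]), 'orientation': array([-1.08173176, -2.51645506,  0.85824833])}
top {'camera_matrix': array([[485.5508112 ,   0.        , 325.45641654],
       [  0.        , 485.5508112 , 198.81970915],
       [  0.        ,   0.        ,   1.        ]]), 'xyz': array([ 0.4123061 , -0.01319528,  1.77208009]), 'orientation': array([-2.20557143,  2.16310842, -0.05692147])}
wrist {'camera_matrix': array([[288.78155729,   0.        , 320.80140137],
       [  0.        , 288.78155729, 201.243146  ],
       [  0.        ,   0.        ,   1.        ]]), 'xyz': array([ 0.34860225, -0.55372143,  0.38288056]), 'orientation': array([ 2.45995043, -1.54596694, -0.21376648])}
```

View pics/side0.png

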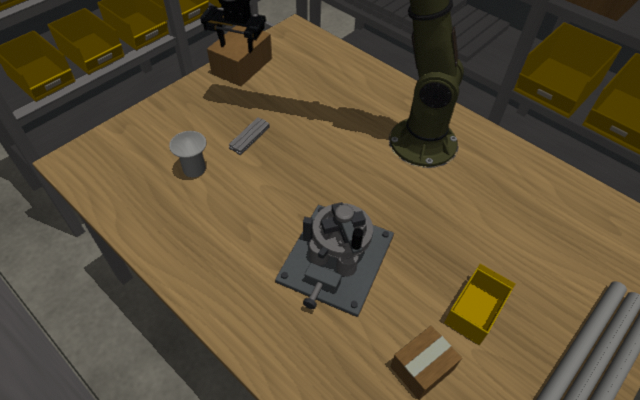

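View pics/top0.png

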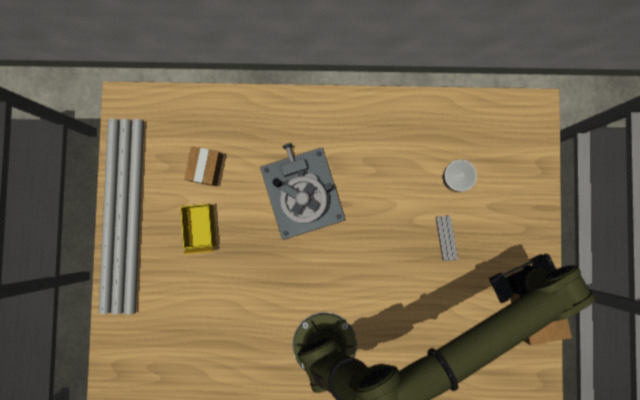

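View pics/wrist0.png

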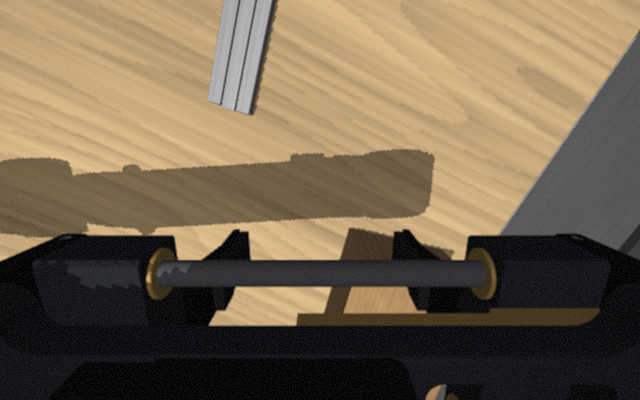

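The top view shows the roller at about (303,195), with the crank handle at its upper left near (278,183). The carton and bin are to its left. I'll zoom in on it next.

```bash
cat > h.py <<'E'
import numpy as np, cv2
from scipy.spatial.transform import Rotation as R
from bench import ctrl
def ray(ci,u,v):
    K=ci["camera_matrix"]; d=np.linalg.solve(K,[u,v,1.0]); return ci["xyz"],R.from_rotvec(ci["orientation"]).as_matrix()@d
def plane(ci,u,v,z):
    o,d=ray(ci,u,v); return o+d*(z-o[2])/d[2]
def tri(rays):
    A=np.zeros((3,3));b=np.zeros(3)
    for o,d in rays:
        d=d/np.linalg.norm(d);P=np.eye(3)-np.outer(d,d);A+=P;b+=P@o
    x=np.linalg.solve(A,b)
    return x,[np.linalg.norm((np.eye(3)-np.outer(d,d)/(d@d))@(x-o)) for o,d in rays]
def proj(ci,p):
    q=R.from_rotvec(ci["orientation"]).as_matrix().T@(np.array(p)-ci["xyz"]); q=ci["camera_matrix"]@q; return q[:2]/q[2]
E
python3 - <<'E'
import cv2
a=cv2.imread('pics/top0.png')[140:245,250:355]; b=cv2.imread('pics/side0.png')[195:320,265:405]
cv2.imwrite('pics/topz.png',cv2.resize(a,None,fx=5.6,fy=5.6,interpolation=cv2.INTER_CUBIC))
cv2.imwrite('pics/sidez.png',cv2.resize(b,None,fx=4.5,fy=4.5,interpolation=cv2.INTER_CUBIC))
E
```

```text
(no output)
```

View pics/topz.png

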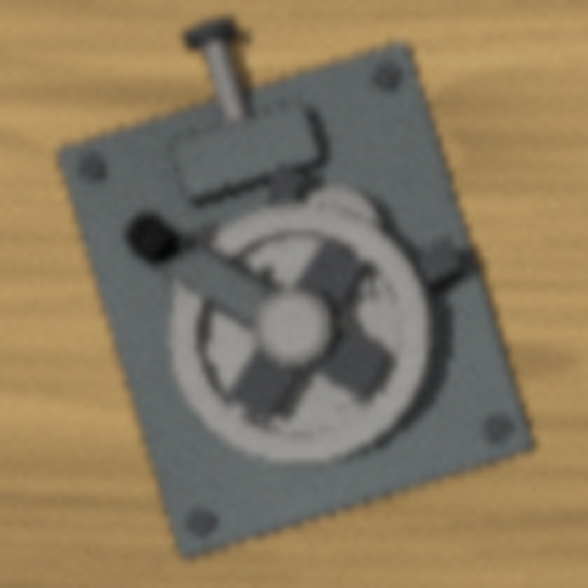

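View pics/sidez.png

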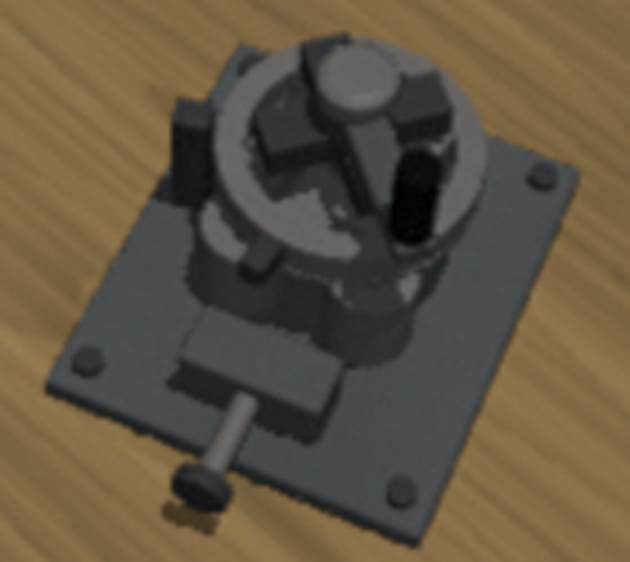

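```bash
python3 - <<'E'
from h import *
t=ctrl.camera_info("top");s=ctrl.camera_info("side")
T=lambda x,y:(250+(x+.5)/5.6-.5,140+(y+.5)/5.6-.5)
S=lambda x,y:(265+(x+.5)/4.5-.5,195+(y+.5)/4.5-.5)
c=np.array([plane(t,*T(*p),0.02) for p in [(408,42),(535,445),(185,555),(60,152)]])
c2=np.array([plane(s,*S(*p),0.02) for p in [(45,385),(240,42),(580,175),(418,540)]])
for c in (c,c2):
    print(c[:,:2].round(4).tolist(),[np.linalg.norm(c[i]-c[(i+1)%4]).round(4) for i in range(4)])
    fx=((c[0]+c[3])-(c[1]+c[2]))/2; yaw=np.arctan2(fx[1],fx[0]); 
    o=c.mean(0)-0.03*np.array([np.cos(yaw),np.sin(yaw),0]); print("yaw",yaw,"axis",o)
P={}
for n,a,b in [("cap",(295,325),(358,77)),("handle",(153,238),(418,160)),("lug",(290,184),(262,245)),("stop",(445,262),(190,103))]:
    x,e=tri([ray(t,*T(*a)),ray(s,*S(*b))]); P[n]=x; print(n,x.round(4),np.round(e,4))
for n in ("handle","lug","stop"):
    d=P[n]-P["cap"]; print(n,np.hypot(*d[:2]),np.arctan2(d[1],d[0])-yaw)
E
```

```text
[[0.7105, 0.0211], [0.4504, -0.0659], [0.3753, 0.1578], [0.6344, 0.2456]] [np.float64(0.2743), np.float64(0.2359), np.float64(0.2736), np.float64(0.237)]
yaw 0.32476103463549744 axis [0.51422792 0.0800751  0.02      ]
[[0.7139, 0.0246], [0.447, -0.0662], [0.3759, 0.1616], [0.6375, 0.2477]] [np.float64(0.2819), np.float64(0.2386), np.float64(0.2754), np.float64(0.2358)]
yaw 0.3230854345970166 axis [0.51510598 0.08240883 0.02      ]
cap [0.514  0.0812 0.1829] [0.0006 0.0006]
handle [0.5599 0.1601 0.2277] [0.0003 0.0003]
lug [0.6036 0.0909 0.1201] [0.0018 0.0018]
stop [ 0.5586 -0.006   0.1194] [0.0001 0.0001]
handle 0.09125469812758095 0.7214070124196375
lug 0.09008665733974425 -0.21555186343774818
stop 0.09797213985603735 -1.42143790880084
```

```bash
python3 -m crank '{"dp":[[0,0,-5],[0,0,-5],[-3.4,-3.2,0],[-3.4,-3.2,0],[-3.4,-3.2,0],[-3.4,-3.2,0],[-3.4,-3.2,0],[-3.4,-3.2,0]],"delta_rot":[[0,0,0],[0,0,0],[0,0,0],[0,0,0],[0,0,0],[0,0,0],[0,0,0],[0,0,0]]}' - -
python3 -m crank '{"dp":[[-3.4,-3.2,0],[-3.4,-3.2,0],[-3.4,-3.2,0],[-3.4,-3.2,0],[0,0,0],[0,0,0],[0,0,0],[0,0,0]],"delta_rot":[[0,0,0],[0,0,0],[0,0,0],[0,0,0],[0,0,-0.14],[0,0,-0.14],[0,0,-0.14],[0,0,-0.14]]}' - -
python3 - <<'E'
from h import *
print(ctrl.get_state()["position"],ctrl.camera_info("wrist"))
np.save("w1.npy",ctrl.camera_info("wrist"),allow_pickle=True)
cv2.imwrite("pics/w1.png",ctrl.get_image("wrist"))
E
```

```text
time: 0.95
position: [0.3663, -0.3169, 0.3131]
tool_rot: [2.659, -1.673, -0.0]
ft_force: [1.5, -0.6, 0.4]
grip_width: 0.999
time: 1.75
position: [0.4225, -0.1407, 0.3131]
tool_rot: [3.02, -0.863, -0.001]
ft_force: [0.1, 0.2, -0.0]
grip_width: 1.001
[ 0.42246957 -0.14070648  0.31305496] {'camera_matrix': array([[288.78155729,   0.        , 320.80140137],
       [  0.        , 288.78155729, 201.243146  ],
       [  0.        ,   0.        ,   1.        ]]), 'xyz': array([ 0.46249573, -0.07816926,  0.48362455]), 'orientation': array([ 2.76824982, -0.79041287, -0.10875311])}
```

View pics/w1.png

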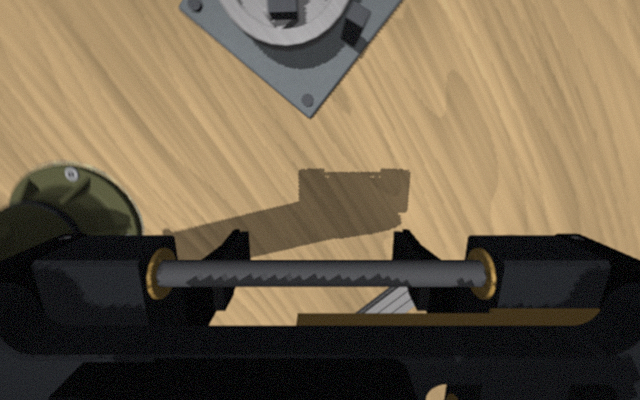

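```bash
python3 -m crank '{"dp":[[-0.4,-3,0],[-0.4,-3,0],[-0.4,-3,0],[-0.4,-3,0],[-0.4,-3,0],[-0.4,-3,0],[0,0,0],[0,0,0]],"delta_rot":[[0,0,0],[0,0,0],[0,0,0],[0,0,0],[0,0,0],[0,0,0],[0,0,0],[0,0,0]]}' - -
python3 - <<'E'
from h import *
np.save("w2.npy",ctrl.camera_info("wrist"),allow_pickle=True)
i=ctrl.get_image("wrist")
cv2.imwrite("pics/w2.png",i)
cv2.imwrite("pics/w2z.png",cv2.resize(i[0:240,180:480],None,fx=2.5,fy=2.5,interpolation=cv2.INTER_CUBIC))
E
```

```text
time: 2.6
position: [0.4982, 0.0244, 0.3129]
tool_rot: [3.017, -0.873, -0.001]
ft_force: [0.5, -0.4, -0.3]
grip_width: 1.004
```

View pics/w2z.png

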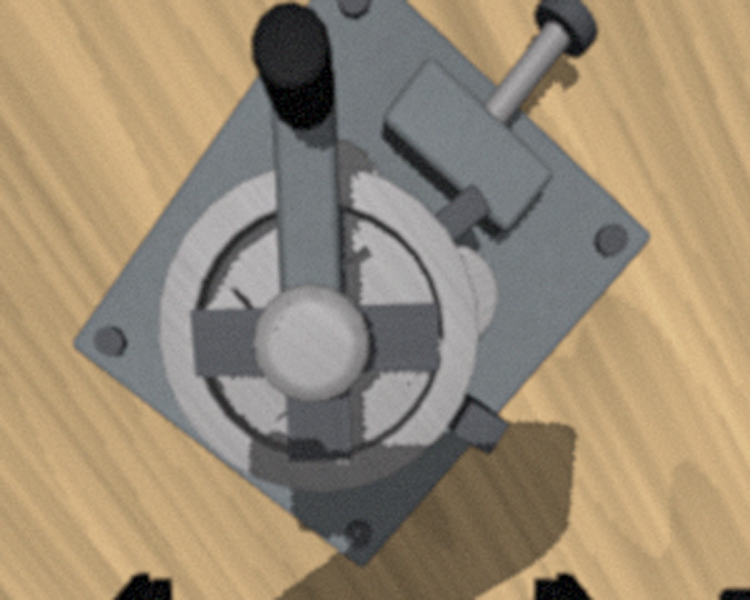

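```bash
python3 - <<'E'
from h import *
w=np.load("w2.npy",allow_pickle=True).item()
W=lambda x,y:(180+(x+.5)/2.5-.5,(y+.5)/2.5-.5)
ax=np.array([.5145,.0812]);yaw=.324
def rel(x,y,z):
    p=plane(w,*W(x,y),z)[:2]; d=p-ax; return p.round(4),round(np.hypot(*d)*1000,1),"cw",round(-(np.arctan2(d[1],d[0])-yaw),3)
print("cap",rel(312,337,.186)); print("handle",rel(290,45,.226))
print("lug(.112/.116)",rel(467,210,.112),rel(462,215,.116)); print("stop",rel(480,418,.112))
for p in [(240,297),(232,288),(250,306),(360,255),(345,262),(370,248),(290,412),(278,417)]: print("mark",p,rel(*p,.116))
# plate corners
for p in [(75,345),(650,235),(362,563)]: print(plane(w,*W(*p),.02).round(4))
print("ring centre", plane(w,*W((160+477)/2,(165+490)/2),.116))
i=cv2.imread("pics/w2.png")
i=i[60:200,240:380]; g=cv2.createCLAHE(4,(4,4)).apply(cv2.cvtColor(i,cv2.COLOR_BGR2GRAY))
cv2.imwrite("pics/w2zz.png",cv2.resize(g,None,fx=4.2,fy=4.2,interpolation=cv2.INTER_CUBIC))
E
```

```text
cap (array([0.5176, 0.0843]), np.float64(4.4), 'cw', np.float64(-0.462))
handle (array([0.5635, 0.1634]), np.float64(95.7), 'cw', np.float64(-0.709))
lug(.112/.116) (array([0.6077, 0.0938]), np.float64(94.0), 'cw', np.float64(0.189)) (array([0.6038, 0.0931]), np.float64(90.1), 'cw', np.float64(0.192))
stop (array([0.5635, 0.0032]), np.float64(92.1), 'cw', np.float64(1.334))
mark (240, 297) (array([0.4932, 0.1185]), np.float64(43.0), 'cw', np.float64(-1.764))
mark (232, 288) (array([0.4923, 0.1241]), np.float64(48.3), 'cw', np.float64(-1.724))
mark (250, 306) (array([0.495 , 0.1124]), np.float64(36.8), 'cw', np.float64(-1.806))
mark (360, 255) (array([0.5533, 0.1037]), np.float64(44.8), 'cw', np.float64(-0.202))
mark (345, 262) (array([0.5454, 0.1049]), np.float64(38.9), 'cw', np.float64(-0.329))
mark (370, 248) (array([0.559 , 0.1038]), np.float64(49.9), 'cw', np.float64(-0.146))
mark (290, 412) (array([0.4827, 0.0585]), np.float64(39.1), 'cw', np.float64(2.844))
mark (278, 417) (array([0.4761, 0.0596]), np.float64(44.0), 'cw', np.float64(2.953))
[0.3772 0.1583 0.02  ]
[0.7112 0.0245 0.02  ]
[ 0.4525 -0.0611  0.02  ]
ring centre [0.51784475 0.08587286 0.116     ]
```

View pics/w2zz.png

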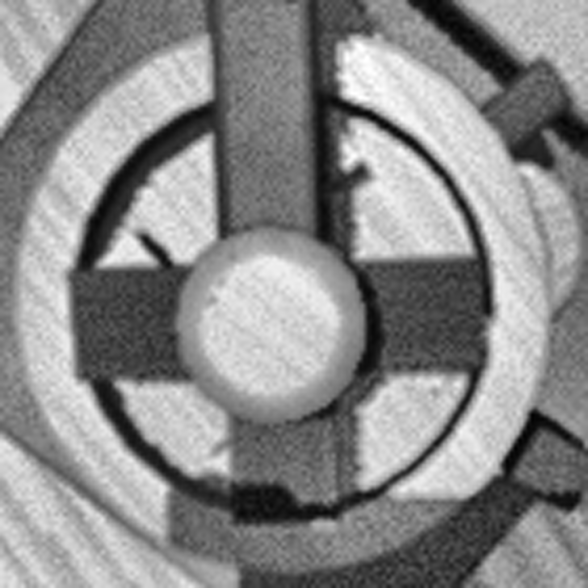

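```bash
python3 -m crank '{"dp":[[-0.38,-3.05,0],[-0.38,-3.05,0],[-0.38,-3.05,0],[-0.38,-3.05,0],[-0.38,-3.05,0],[0,0,2],[0,0,0],[0,0,0]],"delta_rot":[[0,0,0],[0,0,0],[0,0,0],[0,0,-0.036],[0,0,0],[0,0,0],[0,0,0],[0,0,0]]}' 8.7 20
python3 - <<'E'
from h import *
np.save("w3.npy",ctrl.camera_info("wrist"),allow_pickle=True)
i=ctrl.get_image("wrist")
cv2.imwrite("pics/w3.png",i)
E
```

```text
time: 3.45
position: [0.5628, 0.1615, 0.2929]
tool_rot: [3.03, -0.823, -0.001]
ft_force: [-0.1, -0.3, -0.0]
grip_width: 1.001
```

View pics/w3.png

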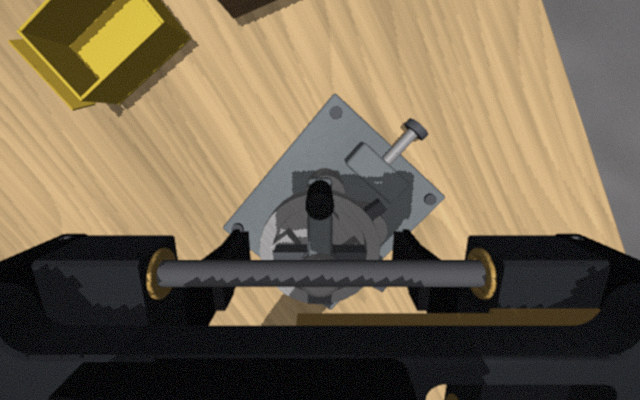

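The handle (top at about (319,186)) is centred between the jaws. I'll triangulate its top from w2 and w3 as a check.

```bash
python3 - <<'E'
from h import *
a=np.load("w2.npy",allow_pickle=True).item();b=np.load("w3.npy",allow_pickle=True).item()
p,e=tri([ray(a,180+290.5/2.5-.5,45.5/2.5-.5),ray(b,319,186)]);print(p,e)
t=ctrl.camera_info("top")
print(plane(b,319,186,.226))
E
```

```text
[0.56786082 0.17374028 0.18983519] [np.float64(0.0009404112819281607), np.float64(0.0009404112819282343)]
[0.57302555 0.18022712 0.226     ]
```

```bash
python3 - <<'E'
from h import *
i=cv2.imread("pics/w3.png")[140:260,250:390]
cv2.imwrite("pics/w3z.png",cv2.resize(cv2.convertScaleAbs(i,alpha=2.5),None,fx=5,fy=5,interpolation=cv2.INTER_CUBIC))
a=np.load("w2.npy",allow_pickle=True).item();b=np.load("w3.npy",allow_pickle=True).item()
for v in (205,208,211): 
    p,e=tri([ray(a,180+290.5/2.5-.5,45.5/2.5-.5),ray(b,319,v)]);print(p,e, plane(b,319,v,.226))
E
```

```text
[0.5639212  0.16471802 0.22148264] [np.float64(4.0303105760743564e-05), np.float64(4.030310576080029e-05)] [0.56458226 0.16586463 0.226     ]
[0.56336998 0.16345498 0.22592004] [np.float64(0.00017758268678701338), np.float64(0.00017758268678707778)] [0.5632205  0.16354819 0.226     ]
[0.56283564 0.1622305  0.23022366] [np.float64(0.00031067422507782654), np.float64(0.00031067422507772684)] [0.56185074 0.16121816 0.226     ]
```

View pics/w3z.png

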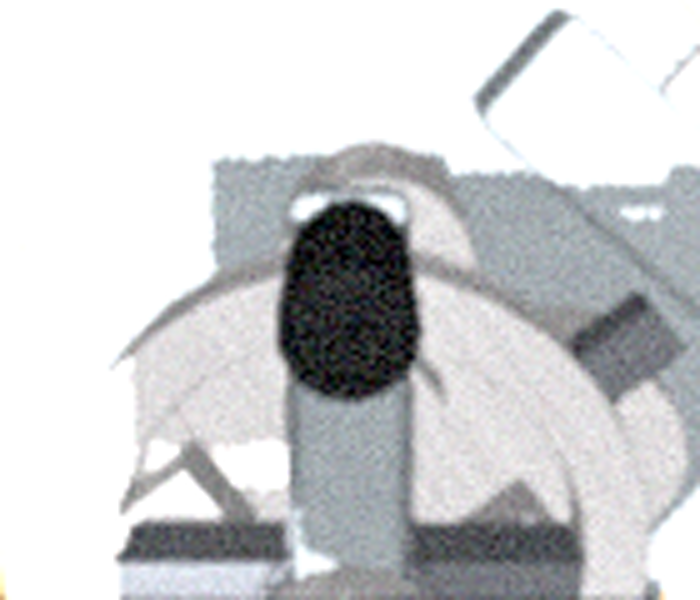

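```bash
python3 -m crank '{"dp":[[0,-0.25,2],[0,0,2],[0,0,2],[0,0,2],[0,0,1.7],[0,0,0],[0,0,0],[0,0,0]],"delta_rot":[[0,0,0],[0,0,0],[0,0,0],[0,0,0],[0,0,0],[0,0,0],[0,0,0],[0,0,0]]}' 8.7 20
python3 -m crank '{"dp":[[0,0,0],[0,0,0],[0,0,0],[0,0,0],[0,0,0],[0,0,0],[0,0,0],[0,0,0]],"delta_rot":[[0,0,0],[0,0,0],[0,0,0],[0,0,0],[0,0,0],[0,0,0],[0,0,0],[0,0,0]]}' 1.5 20
```

```text
time: 4.3
position: [0.565, 0.1657, 0.198]
tool_rot: [-3.032, 0.819, -0.004]
ft_force: [0.1, 0.5, 0.7]
grip_width: 0.999
time: 5.1
position: [0.564, 0.1659, 0.1962]
tool_rot: [3.033, -0.818, -0.0]
ft_force: [0.3, 0.8, -0.2]
grip_width: 0.357
```

```bash
python3 -m crank '{"dp":[[0,0,0],[-0.855,0.04,0],[-0.855,0.04,0],[-0.855,0.04,0],[-0.855,0.04,0],[-0.855,0.04,0],[-0.855,0.04,0],[-0.855,0.04,0]],"delta_rot":[[0,0,0],[0,0,-0.09],[0,0,-0.09],[0,0,-0.09],[0,0,-0.09],[0,0,-0.09],[0,0,-0.09],[0,0,-0.09]]}' 1.5 20
python3 - <<'E'
from h import *
for n in ("top","side"):
    cv2.imwrite(f"pics/{n}1.png",ctrl.get_image(n))
np.save("w4.npy",ctrl.camera_info("wrist"),allow_pickle=True)
cv2.imwrite("pics/w4.png",ctrl.get_image("wrist"))
s=ctrl.get_state();print(s["position"],s["tool_rot"],s["ft_force"],s["grip_width"])
E
```

```text
time: 5.9
position: [0.5055, 0.1791, 0.1962]
tool_rot: [-3.136, -0.168, 0.001]
ft_force: [-0.8, 1.0, 0.1]
grip_width: 0.289
[0.50543207 0.17904896 0.19619875] [-3.13689035e+00 -1.59944249e-01  1.43086342e-03] [-2.54911987  3.03068601 -0.02057956] 0.28912998354719033
```

View pics/w4.png

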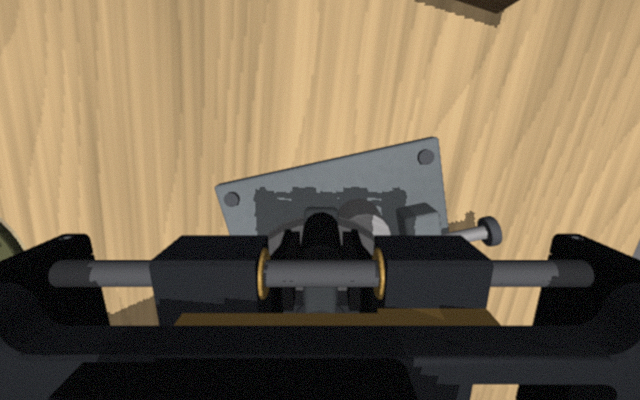

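```bash
python3 -m crank '{"dp":[[0,0,0],[0,0,0],[0,0,0],[0,0,0],[0,0,-3],[0,0,-4],[0,0,-4],[0,4,-1]],"delta_rot":[[0,0,0],[0,0,0],[0,0,0],[0,0,0],[0,0,0],[0,0,0],[0,0,0],[0,0,0]]}' 7 20
python3 -m crank '{"dp":[[0,4,0],[0,4,0],[0,4,0],[0,4,0],[0,0,0],[0,0,0],[0,0,0],[0,0,0]],"delta_rot":[[0,0,0],[0,0,0],[0,0,0],[0,0,0],[0,0,0],[0,0,0],[0,0,0],[0,0,0]]}' 0 20
python3 - <<'E'
from h import *
np.save("w5.npy",ctrl.camera_info("wrist"),allow_pickle=True)
i=ctrl.get_image("wrist")
cv2.imwrite("pics/w5.png",i)
cv2.imwrite("pics/w5z.png",cv2.resize(i[0:240,180:480],None,fx=2.5,fy=2.5,interpolation=cv2.INTER_CUBIC))
E
```

```text
time: 6.85
position: [0.5109, 0.1452, 0.3212]
tool_rot: [-3.132, -0.178, -0.012]
ft_force: [1.4, -0.3, -0.1]
grip_width: 0.801
time: 7.65
position: [0.5269, -0.0191, 0.3164]
tool_rot: [-3.137, -0.166, -0.001]
ft_force: [0.7, -0.2, -0.7]
grip_width: 0.161
```

View pics/w5z.png

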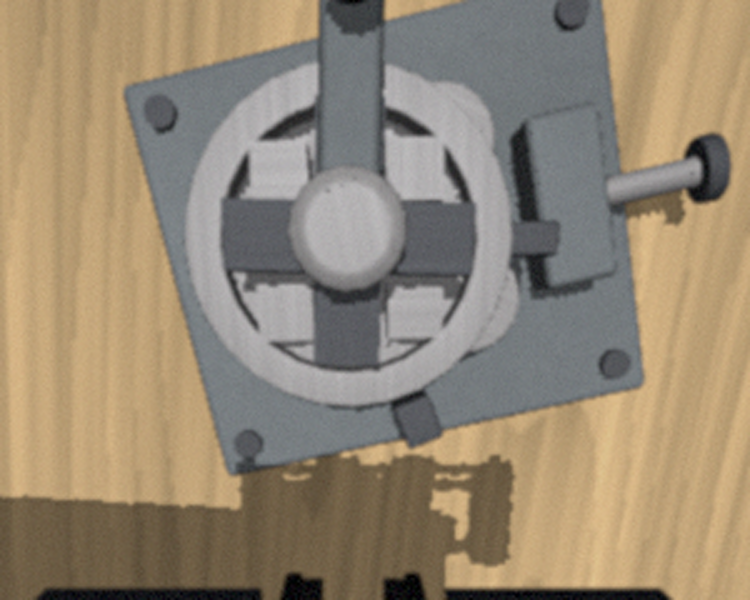

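```bash
python3 - <<'E'
from h import *
w=np.load("w5.npy",allow_pickle=True).item()
W=lambda x,y:(180+(x+.5)/2.5-.5,(y+.5)/2.5-.5)
cap=plane(w,*W(347,224),.186); ring=plane(w,*W((186+513)/2,(62+407)/2),.116)
lug=plane(w,*W(537,237),.116); print(cap,ring,lug)
c=(cap+ring)[:2]/2; d=lug[:2]-c; al=np.arctan2(d[1],d[0]); print("lug",al,np.hypot(*d))
pl=lambda pts,z:[plane(w,*W(*p),z)[:2] for p in pts]
def ang(a,b,z):
    a,b=pl([a,b],z); d=b-a; return np.arctan2(d[1],d[0])
# arm edges (top z .166?), tooth edges (top .148)
print("arm L",ang((322,160),(319,30),.166)-np.pi/2,"R",ang((383,160),(383,30),.166)-np.pi/2)
print("tooth bottom L/R", ang((315,290),(314,362),.148)+np.pi/2, ang((380,290),(380,362),.148)+np.pi/2)
print("cross line: left tip mid->right tip mid", ang((222,235),(475,240),.148))
print("land edges: ", ang((387,290),(388,335),.116)+np.pi/2, ang((308,142),(310,190),.116)+np.pi/2, ang((392,287),(445,290),.116))
i=cv2.imread("pics/w5.png")[20:180,250:410]
g=cv2.createCLAHE(3,(3,3)).apply(cv2.cvtColor(i,cv2.COLOR_BGR2GRAY))
cv2.imwrite("pics/w5zz.png",cv2.resize(g,None,fx=3.7,fy=3.7,interpolation=cv2.INTER_CUBIC))
E
```

```text
[0.51503759 0.08354294 0.186     ] [0.51549821 0.08579748 0.116     ] [0.60581154 0.09428453 0.116     ]
lug 0.10578792328922058 0.09105265124776775
arm L 0.11998718380125872 R 0.11741952390699573
tooth bottom L/R 0.0777422153765881 0.11630775041192432
cross line: left tip mid->right tip mid 0.08763228174260354
land edges:  0.14206079202784117 0.13534975975162178 0.05208989340899234
```

View pics/w5zz.png

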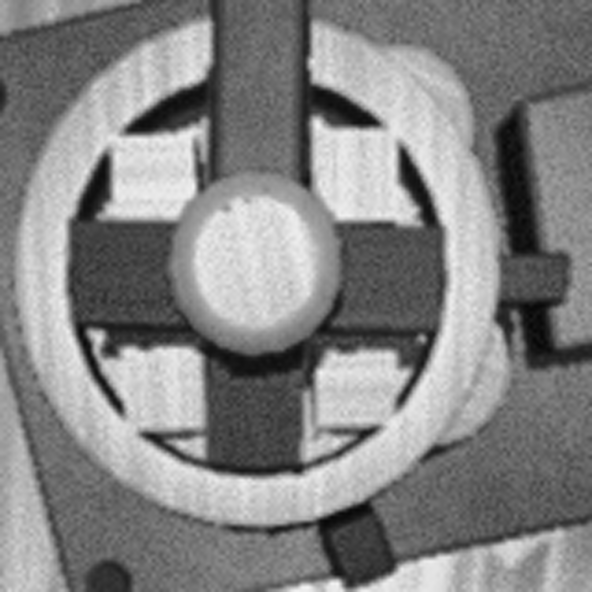

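```bash
python3 -m crank '{"dp":[[0,-3.4,0],[0,-3.4,0],[0,-3.5,0],[0,0,3],[0,0,3],[0,0,3],[0,0,1],[0,0,0]],"delta_rot":[[0,0,0],[0,0,0],[0,0,0],[0,0,0],[0,0,0],[0,0,0],[0,0,0],[0,0,0]]}' 0 40
python3 - <<'E'
from h import *
cv2.imwrite("pics/side2.png",cv2.resize(ctrl.get_image("side")[130:320,240:430],None,fx=3,fy=3))
E
```

```text
time: 8.5
position: [0.5154, 0.0821, 0.2153]
tool_rot: [-3.137, -0.164, 0.004]
ft_force: [0.2, 0.5, 0.2]
grip_width: 0.007
```

View pics/side2.png

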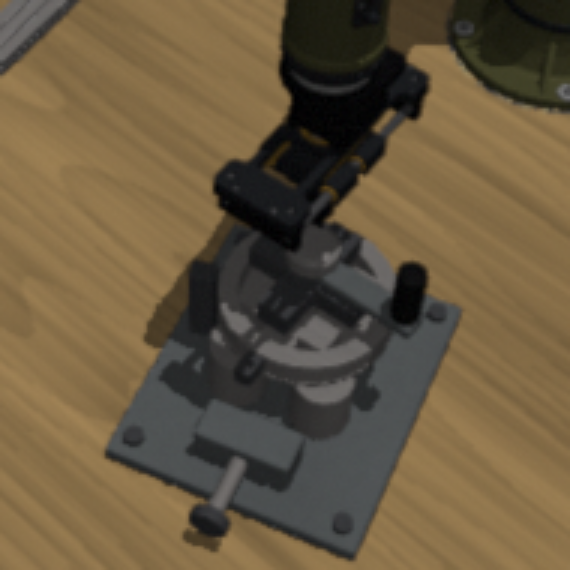

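Fingers are centred over the cap, with the tips about 10 mm above it. I'll press in small steps and watch the force.

```bash
python3 -m crank '{"dp":[[0,0,0.4],[0,0,0.4],[0,0,0.3],[0,0,0.3],[0,0,0.3],[0,0,0.3],[0,0,0],[0,0,0]],"delta_rot":[[0,0,0],[0,0,0],[0,0,0],[0,0,0],[0,0,0],[0,0,0],[0,0,0],[0,0,0]]}' 0 40
```

```text
time: 9.35
position: [0.5163, 0.0817, 0.1962]
tool_rot: [3.137, 0.162, -0.0]
ft_force: [-0.1, 1.1, -0.0]
grip_width: 0.001
```

```bash
python3 -m crank '{"dp":[[0,0,0.2],[0,0,0.2],[0,0,0.2],[0,0,0.2],[0,0,0.2],[0,0,0],[0,0,0],[0,0,0]],"delta_rot":[[0,0,0],[0,0,0],[0,0,0],[0,0,0],[0,0,0],[0,0,0],[0,0,0],[0,0,0]]}' 0 40
python3 - <<'E'
from h import *
cv2.imwrite("pics/side3.png",cv2.resize(ctrl.get_image("side")[130:320,240:430],None,fx=3,fy=3))
E
```

```text
time: 10.15
position: [0.5164, 0.0817, 0.1863]
tool_rot: [3.137, 0.162, 0.0]
ft_force: [-0.2, -1.2, -0.0]
grip_width: 0.005
```

View pics/side3.png

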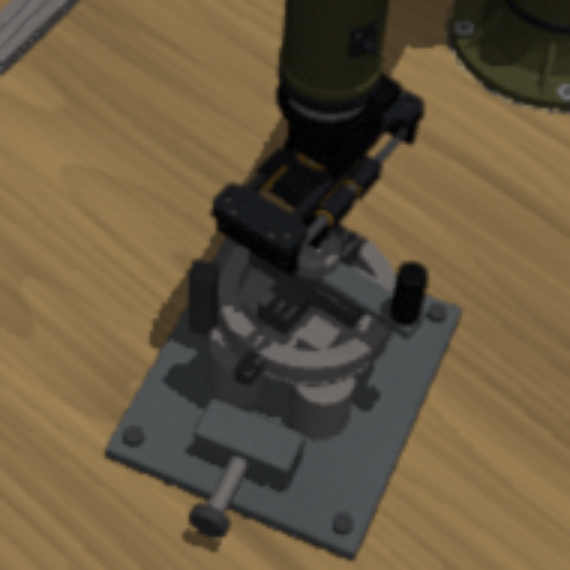

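```bash
python3 - <<'E'
from h import *
s=ctrl.camera_info("side")
st=ctrl.get_state();p=st["position"];z=R.from_rotvec(st["tool_rot"]).as_matrix()[:,2]
print(ctrl.nose_length,p,z)
i=ctrl.get_image("side")
o=cv2.resize(i[200:270,300:380],None,fx=8,fy=8,interpolation=cv2.INTER_CUBIC);o=cv2.convertScaleAbs(o,alpha=1.8)
for q,c in ((p,(0,0,255)),(p+z*.019,(0,255,0)),([.5155,.083,.186],(255,0,0)),([.5155,.083,.178],(255,255,0))):
    u=proj(s,q);print(u);cv2.circle(o,tuple(int(k) for k in ((u-[300,200]+.5)*8)),4,c,-1)
cv2.imwrite("pics/side4.png",o)
a=cv2.imread("pics/side2.png").astype(int);b=cv2.imread("pics/side3.png").astype(int)
print(np.abs(a-b)[250:340,380:440].mean())
E
```

```text
0.019 [0.51637835 0.08166329 0.1863111 ] [ 1.46513680e-04 -9.56482358e-05 -9.99999985e-01]
[343.54651602 211.53901821]
[343.08823284 215.99063076]
[344.16660329 211.70513034]
[343.96978097 213.59125391]
0.7735185185185185
```

View pics/side4.png

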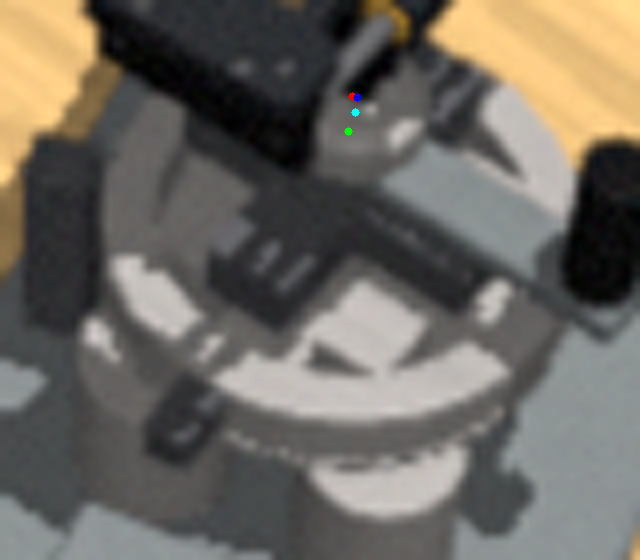

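```bash
python3 - <<'E'
from h import *
i=ctrl.get_image("wrist")
cv2.imwrite("pics/w6.png",cv2.convertScaleAbs(cv2.resize(i[120:340,220:420],None,fx=2.7,fy=2.7,interpolation=cv2.INTER_CUBIC),alpha=2.5))
i=ctrl.get_image("side")
cv2.imwrite("pics/side5.png",cv2.convertScaleAbs(cv2.resize(i[160:250,300:400],None,fx=6,fy=6,interpolation=cv2.INTER_CUBIC),alpha=4))
E
```

```text
(no output)
```

View pics/w6.png

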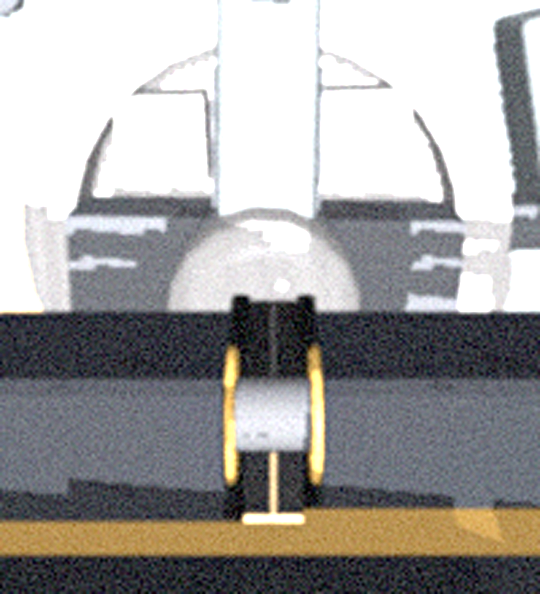

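View pics/side5.png

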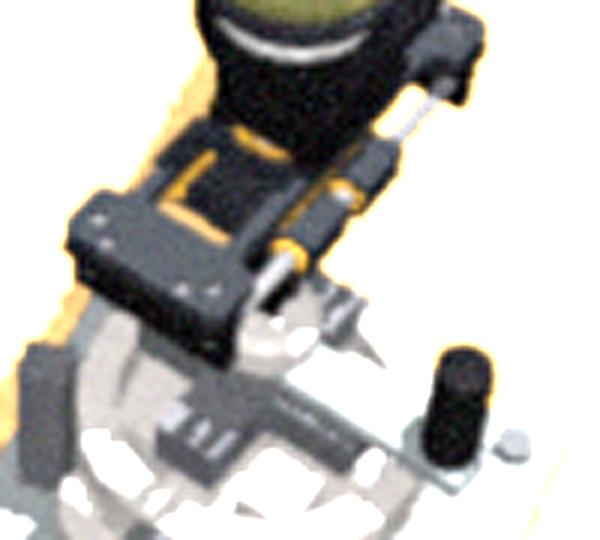

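```bash
python3 - <<'E'
from h import *
s=ctrl.camera_info("side")
for z in (.226,.218,.207,.194): print(z,proj(s,[.5055,.179,z]))
i1=cv2.imread("pics/side1.png")
st=ctrl.get_state();print(st["position"],st["ft_force"],st["joint_torque"])
a=cv2.imread("pics/side2.png");b=cv2.imread("pics/side3.png")
c=np.hstack([x[230:350,370:450] for x in (a,b)]);cv2.imwrite("pics/cmp.png",cv2.convertScaleAbs(cv2.resize(c,None,fx=4,fy=4),alpha=2))
E
```

```text
0.226 [378.24242436 221.54829378]
0.218 [377.85567795 223.48750775]
0.207 [377.330488   226.12090173]
0.194 [376.71943789 229.18481357]
[0.51637493 0.08166326 0.1863104 ] [0.2233314  0.33267339 0.71534718] [-1.48383751e-03 -2.81738591e+01 -2.80229598e+00 -3.04236174e+01
 -6.50919671e-02  2.35644041e-02  4.31511774e-05]
```

View pics/cmp.png

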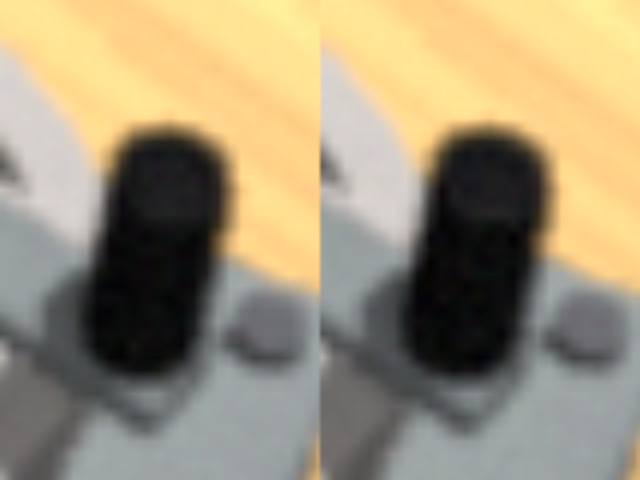

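The handle hasn't moved and the force is about 0, so with the fingers shut the tips haven't reached the cap yet. I'll keep going down in small steps.

```bash
python3 -m crank '{"dp":[[0,0,0.2],[0,0,0.2],[0,0,0.2],[0,0,0],[0,0,0],[0,0,0],[0,0,0],[0,0,0]],"delta_rot":[[0,0,0],[0,0,0],[0,0,0],[0,0,0],[0,0,0],[0,0,0],[0,0,0],[0,0,0]]}' 0 40
python3 - <<'E'
from h import *
i=ctrl.get_image("side")
cv2.imwrite("pics/side6.png",cv2.convertScaleAbs(cv2.resize(i[160:250,300:400],None,fx=6,fy=6,interpolation=cv2.INTER_CUBIC),alpha=4))
E
```

```text
time: 11.15
position: [0.5164, 0.0817, 0.1803]
tool_rot: [3.137, 0.162, 0.0]
ft_force: [0.4, -0.6, 0.4]
grip_width: 0.005
```

View pics/side6.png

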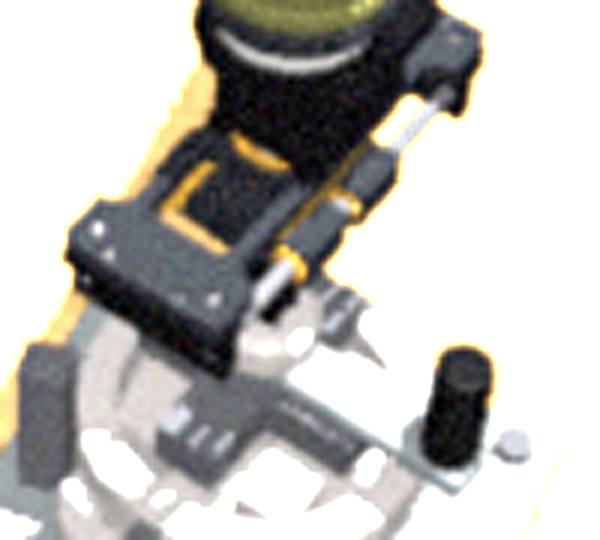

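```bash
python3 - <<'E'
from h import *
w=ctrl.camera_info("wrist"); st=ctrl.get_state(); p=st["position"]; M=R.from_rotvec(st["tool_rot"]).as_matrix()
for dz in (-.03,-.02,-.01,0,.01,.019): print(dz,[proj(w,p+M@[0,dy,dz]).round(1).tolist() for dy in (-.0095,0,.0095)])
print(ctrl.camera_info("side")["xyz"])
i=ctrl.get_image("wrist")
cv2.imwrite("pics/w7.png",cv2.convertScaleAbs(cv2.resize(i[170:330,240:400],None,fx=3.7,fy=3.7,interpolation=cv2.INTER_CUBIC),alpha=3))
E
```

```text
-0.03 [[318.4, 246.6], [318.5, 262.9], [318.5, 278.7]]
-0.02 [[318.6, 239.2], [318.6, 254.6], [318.6, 269.6]]
-0.01 [[318.7, 232.5], [318.7, 247.2], [318.7, 261.5]]
0 [[318.8, 226.6], [318.8, 240.6], [318.9, 254.3]]
0.01 [[318.9, 221.3], [318.9, 234.7], [318.9, 247.7]]
0.019 [[319.0, 217.0], [319.0, 229.8], [319.0, 242.4]]
[1.12802393 0.53237604 1.1951479 ]
```

View pics/w7.png

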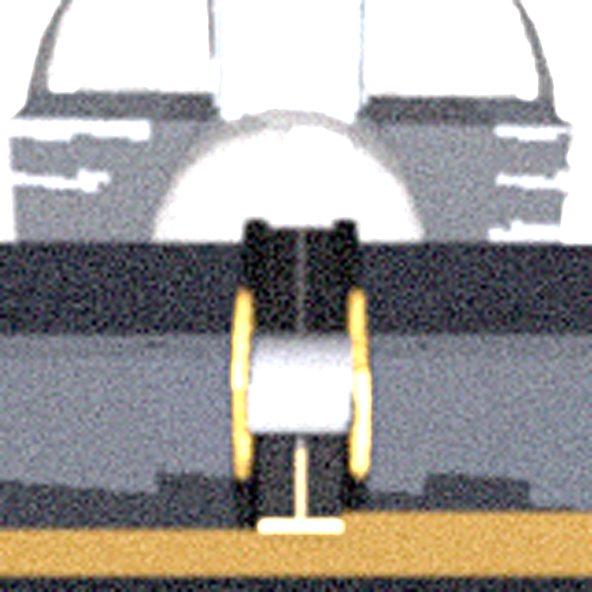

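```bash
python3 -m crank '{"dp":[[0,0,0.2],[0,0,0.2],[0,0,0.2],[0,0,0],[0,0,0],[0,0,0],[0,0,0],[0,0,0]],"delta_rot":[[0,0,0],[0,0,0],[0,0,0],[0,0,0],[0,0,0],[0,0,0],[0,0,0],[0,0,0]]}' 0 40
python3 - <<'E'
from h import *
i=ctrl.get_image("side")
cv2.imwrite("pics/side7.png",cv2.convertScaleAbs(cv2.resize(i[160:250,300:400],None,fx=6,fy=6,interpolation=cv2.INTER_CUBIC),alpha=4))
E
```

```text
time: 12.05
position: [0.5164, 0.0817, 0.1746]
tool_rot: [3.137, 0.162, 0.0]
ft_force: [-0.8, -0.8, 4.7]
grip_width: 0.002
```

View pics/side7.png

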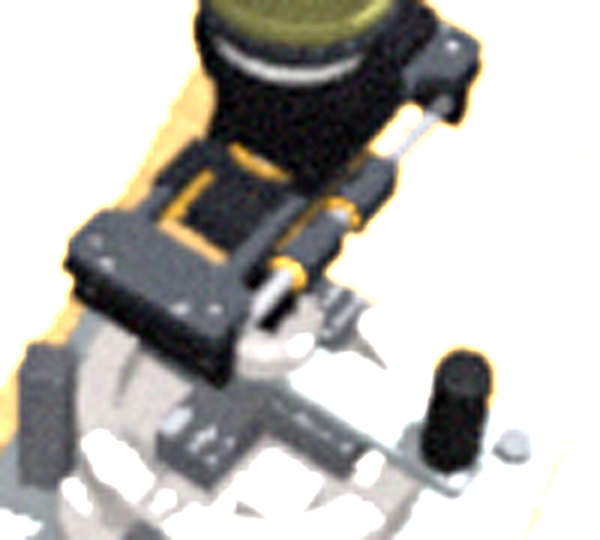

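```bash
python3 -m crank '{"dp":[[0,0,0.2],[0,0,0.2],[0,0,0.2],[0,0,0.2],[0,0,0],[0,0,0],[0,0,0],[0,0,0]],"delta_rot":[[0,0,0],[0,0,0],[0,0,0],[0,0,0],[0,0,0],[0,0,0],[0,0,0],[0,0,0]]}' 0 40
```

```text
time: 12.9
position: [0.5164, 0.0817, 0.1663]
tool_rot: [3.137, 0.162, 0.0]
ft_force: [0.0, 0.2, 4.7]
grip_width: 0.004
```

```bash
python3 -m crank '{"dp":[[0,0,0.2],[0,0,0.2],[0,0,0],[0,0,0],[0,0,0],[0,0,0],[0,0,0],[0,0,0]],"delta_rot":[[0,0,0],[0,0,0],[0,0,0],[0,0,0],[0,0,0],[0,0,0],[0,0,0],[0,0,0]]}' 0 40
```

```text
time: 13.7
position: [0.5164, 0.0817, 0.1622]
tool_rot: [3.137, 0.162, 0.0]
ft_force: [1.1, -0.1, 3.3]
grip_width: 0.005
```

```bash
python3 -m crank '{"dp":[[0,0,0.2],[0,0,0.2],[0,0,0.2],[0,0,0.2],[0,0,0.2],[0,0,0],[0,0,0],[0,0,0]],"delta_rot":[[0,0,0],[0,0,0],[0,0,0],[0,0,0],[0,0,0],[0,0,0],[0,0,0],[0,0,0]]}' 0 40
python3 - <<'E'
from h import *
i=ctrl.get_image("side")
cv2.imwrite("pics/side8.png",cv2.convertScaleAbs(cv2.resize(i[160:250,300:400],None,fx=6,fy=6,interpolation=cv2.INTER_CUBIC),alpha=4))
E
```

```text
time: 14.5
position: [0.5164, 0.0817, 0.1522]
tool_rot: [-3.137, -0.162, -0.0]
ft_force: [0.6, 0.2, 3.0]
grip_width: 0.007
```

View pics/side8.png

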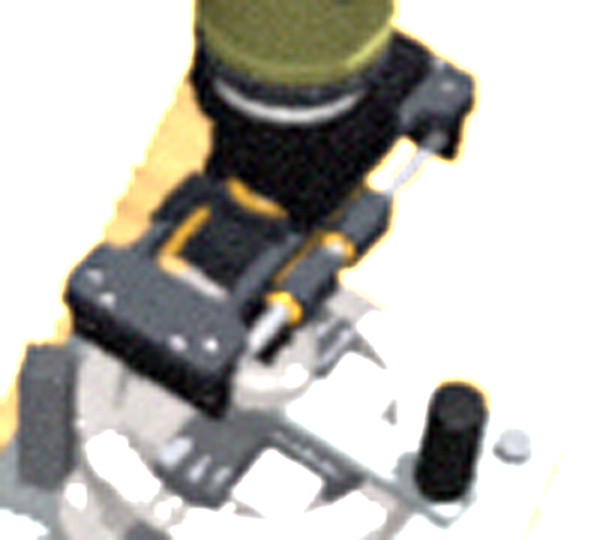

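The handle is about 22 mm lower, so the hub has gone past the 8 mm level and is meshed. I'll continue to the end stop.

```bash
python3 -m crank '{"dp":[[0,0,0.2],[0,0,0.2],[0,0,0.2],[0,0,0.1],[0,0,0],[0,0,0],[0,0,0],[0,0,0]],"delta_rot":[[0,0,0],[0,0,0],[0,0,0],[0,0,0],[0,0,0],[0,0,0],[0,0,0],[0,0,0]]}' 0 40

```

```text
time: 15.35
position: [0.5164, 0.0816, 0.1453]
tool_rot: [3.137, 0.162, 0.0]
ft_force: [1.0, 1.3, 4.0]
grip_width: 0.002
```

```bash
python3 -m crank '{"dp":[[0,0,0.1],[0,0,0.1],[0,0,0],[0,0,0],[0,0,0],[0,0,0],[0,0,0],[0,0,0]],"delta_rot":[[0,0,0],[0,0,0],[0,0,0],[0,0,0],[0,0,0],[0,0,0],[0,0,0],[0,0,0]]}' 0 40

```

```text
time: 16.15
position: [0.5165, 0.0817, 0.145]
tool_rot: [3.136, 0.162, 0.0]
ft_force: [-4.0, -0.5, 15.3]
grip_width: 0.008
```

```bash
python3 -m crank '{"dp":[[0,0,-2],[0,0,-4],[0,0,-4],[0,-3.2,0],[0,-3.3,0],[0,-3.3,0],[0,0,0],[0,0,0]],"delta_rot":[[0,0,0],[0,0,0],[0,0,0],[0,0,0],[0,0,0],[0,0,0],[0,0,0],[0,0,0]]}' 7 20
python3 - <<'E'
from h import *
i=ctrl.get_image("side");s=ctrl.camera_info("side")
cv2.imwrite("pics/side9.png",cv2.convertScaleAbs(cv2.resize(i[180:270,300:400],None,fx=6,fy=6,interpolation=cv2.INTER_CUBIC),alpha=3))
print(proj(s,[.5155,.083,.154]),proj(s,[.5055,.179,.194]))
i=ctrl.get_image("wrist")
cv2.imwrite("pics/w8.png",i)
E
```

```text
time: 16.95
position: [0.5054, 0.1795, 0.2423]
tool_rot: [3.137, 0.165, -0.003]
ft_force: [0.0, -0.5, -0.3]
grip_width: 0.649
[343.39089421 219.13865298] [376.71943789 229.18481357]
```

View pics/side9.png

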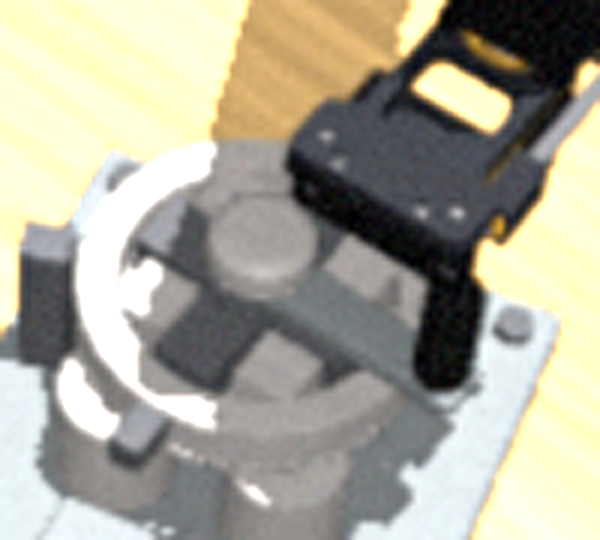

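View pics/w8.png

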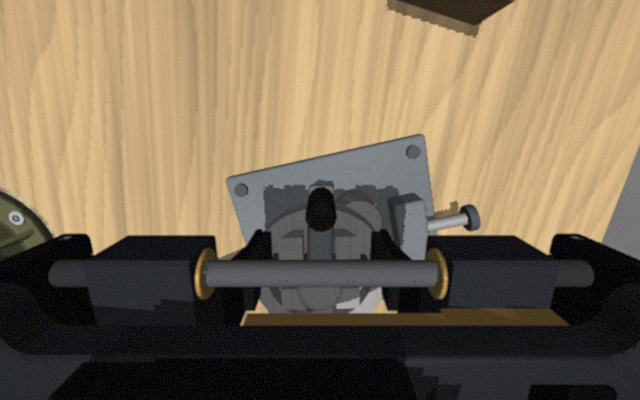

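The hub is home: the cap top is at pixel (343.7, 219.7), against (343.4, 219.1) predicted for 154 mm. The teeth sit down in the ring. Next I'll lower over the handle and grip it.

```bash
python3 -m crank '{"dp":[[0,0,2],[0,0,2],[0,0,2],[0,0,2],[0,0,0],[0,0,0],[0,0,0],[0,0,0]],"delta_rot":[[0,0,0],[0,0,0],[0,0,0],[0,0,0],[0,0,0],[0,0,0],[0,0,0],[0,0,0]]}' 7 30
python3 -m crank '{"dp":[[0,0,0],[0,0,0],[0,0,0],[0,0,0],[0,0,0],[0,0,0],[0,0,0],[0,0,0]],"delta_rot":[[0,0,0],[0,0,0],[0,0,0],[0,0,0],[0,0,0],[0,0,0],[0,0,0],[0,0,0]]}' 1.5 30
python3 -m crank '{"dp":[[0,0,0],[0,0,0],[0.475,0.01,0],[0.475,0.01,0],[0,0,0],[0,0,0],[0,0,0],[0,0,0]],"delta_rot":[[0,0,0],[0,0,0],[0,0,0.05],[0,0,0.05],[0,0,0],[0,0,0],[0,0,0],[0,0,0]]}' 1.5 30

```

```text
time: 17.85
position: [0.507, 0.1791, 0.1644]
tool_rot: [-3.137, -0.161, -0.003]
ft_force: [-1.2, -0.0, -1.0]
grip_width: 0.807
time: 18.65
position: [0.5061, 0.1792, 0.1632]
tool_rot: [3.137, 0.162, -0.0]
ft_force: [0.2, 0.6, -0.2]
grip_width: 0.287
time: 19.45
position: [0.5157, 0.1795, 0.1632]
tool_rot: [3.141, 0.005, 0.0]
ft_force: [-0.6, -0.7, -0.6]
grip_width: 0.285
```

```bash
python3 -m crank '{"dp":[[0.67,0.024,0],[0.67,0.024,0],[0.67,0.024,0],[0.67,0.024,0],[0.67,0.024,0],[0.67,0.024,0],[0.67,0.024,0],[0.67,0.024,0]],"delta_rot":[[0,0,0.07],[0,0,0.07],[0,0,0.07],[0,0,0.07],[0,0,0.07],[0,0,0.07],[0,0,0.07],[0,0,0.07]]}' 1.5 30
python3 -m crank '{"dp":[[0.38,0.008,0],[0.38,0.008,0],[0.38,0.008,0],[0.38,0.008,0],[0.38,0.008,0],[0.38,0.008,0],[0,0,0],[0,0,0]],"delta_rot":[[0,0,0.04],[0,0,0.04],[0,0,0.04],[0,0,0.04],[0,0,0.04],[0,0,0.04],[0,0,0],[0,0,0]]}' 1.5 30
python3 - <<'E'
from h import *
i=ctrl.get_image("top")
cv2.imwrite("pics/top5.png",cv2.convertScaleAbs(cv2.resize(i[140:245,250:355],None,fx=5.6,fy=5.6,interpolation=cv2.INTER_CUBIC),alpha=1.8))
i=ctrl.get_image("side")
cv2.imwrite("pics/side10.png",cv2.convertScaleAbs(cv2.resize(i[180:290,280:400],None,fx=5,fy=5,interpolation=cv2.INTER_CUBIC),alpha=2.5))
p=ctrl.get_state()["position"]; print(1.895-np.arctan2(p[1]-.0835,p[0]-.5157))
E
```

```text
time: 20.25
position: [0.566, 0.1646, 0.1632]
tool_rot: [3.018, -0.865, -0.002]
ft_force: [-3.0, -2.2, 2.3]
grip_width: 0.291
time: 21.05
position: [0.5845, 0.1496, 0.1632]
tool_rot: [2.894, -1.218, 0.001]
ft_force: [-1.2, -4.4, 1.4]
grip_width: 0.289
1.1286726091594614
```

View pics/side10.png

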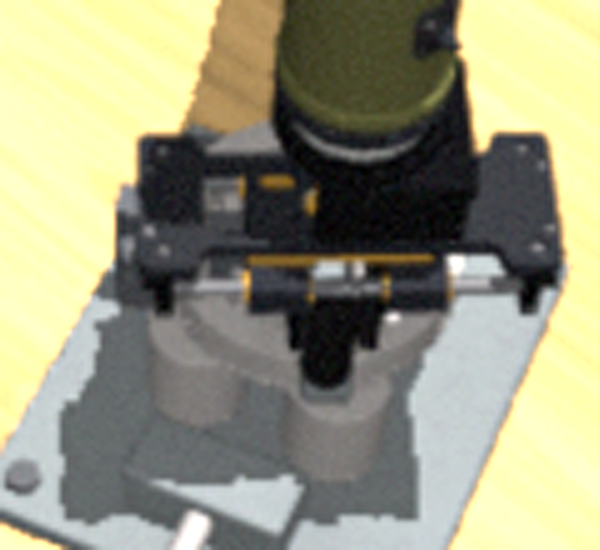

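Estimated angle is 1.13 rad, with the lug hidden under the gripper. I'll crank on in small steps until the force rises at the stop.

```bash
python3 -m crank '{"dp":[[0.28,0.005,0],[0.28,0.005,0],[0.2,0,0],[0,0,0],[0,0,0],[0,0,0],[0,0,0],[0,0,0]],"delta_rot":[[0,0,0.03],[0,0,0.03],[0,0,0.02],[0,0,0],[0,0,0],[0,0,0],[0,0,0],[0,0,0]]}' 1.5 30
python3 - <<'E'
from h import *
p=ctrl.get_state()["position"]; print(1.895-np.arctan2(p[1]-.0835,p[0]-.5157),ctrl.get_state()["torque"])
E
```

```text
time: 21.95
position: [0.589, 0.1449, 0.1632]
tool_rot: [2.843, -1.335, -0.001]
ft_force: [-2.9, -3.7, 3.0]
grip_width: 0.293
1.1973647588027099 [-0.81273732  0.65035764  0.35885472]
```

```bash
python3 -m crank '{"dp":[[0.2,0,0],[0.2,0,0],[0,0,0],[0,0,0],[0,0,0],[0,0,0],[0,0,0],[0,0,0]],"delta_rot":[[0,0,0.02],[0,0,0.02],[0,0,0],[0,0,0],[0,0,0],[0,0,0],[0,0,0],[0,0,0]]}' 1.5 30
python3 - <<'E'
from h import *
p=ctrl.get_state()["position"]; print(1.895-np.arctan2(p[1]-.0835,p[0]-.5157),ctrl.get_state()["torque"])
E
```

```text
time: 22.75
position: [0.5914, 0.1419, 0.1631]
tool_rot: [2.815, -1.391, -0.001]
ft_force: [-3.2, -3.3, 2.8]
grip_width: 0.291
1.2374465109455732 [-0.8500825   0.83325891  0.45199578]
```

```bash
python3 -m crank '{"dp":[[0.2,0,0],[0.2,0,0],[0,0,0],[0,0,0],[0,0,0],[0,0,0],[0,0,0],[0,0,0]],"delta_rot":[[0,0,0.02],[0,0,0.02],[0,0,0],[0,0,0],[0,0,0],[0,0,0],[0,0,0],[0,0,0]]}' 1.5 30
python3 - <<'E'
from h import *
p=ctrl.get_state()["position"]; print(1.895-np.arctan2(p[1]-.0835,p[0]-.5157),ctrl.get_state()["torque"])
E
```

```text
time: 23.55
position: [0.5937, 0.1388, 0.1631]
tool_rot: [2.787, -1.447, -0.002]
ft_force: [-3.7, -3.9, 2.8]
grip_width: 0.288
1.2783653905416414 [-0.80562698  0.82709598  0.42913847]
```

```bash
python3 - <<'E'
from h import *
a=ctrl.get_image("top")[140:245,250:355]; b=ctrl.get_image("side")[180:290,280:400]
cv2.imwrite("pics/tb.png",np.hstack([cv2.convertScaleAbs(cv2.resize(k,(400,400),interpolation=cv2.INTER_CUBIC),alpha=2.5) for k in (a,b)]))
cv2.imwrite("pics/w9.png",cv2.convertScaleAbs(ctrl.get_image("wrist"),alpha=2))
E
```

```text
(no output)
```

View pics/tb.png

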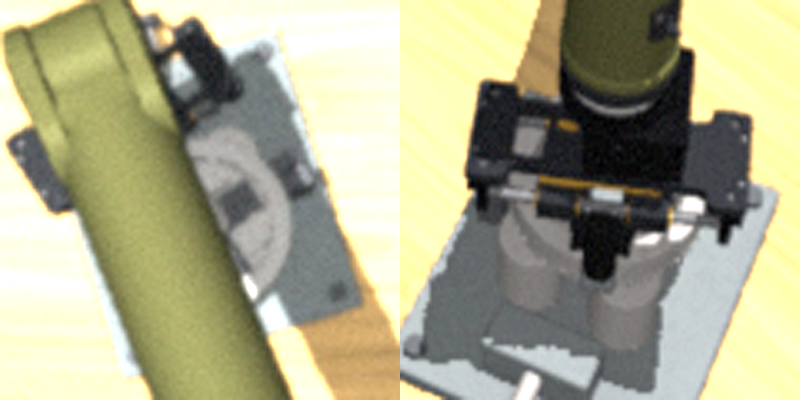

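View pics/w9.png

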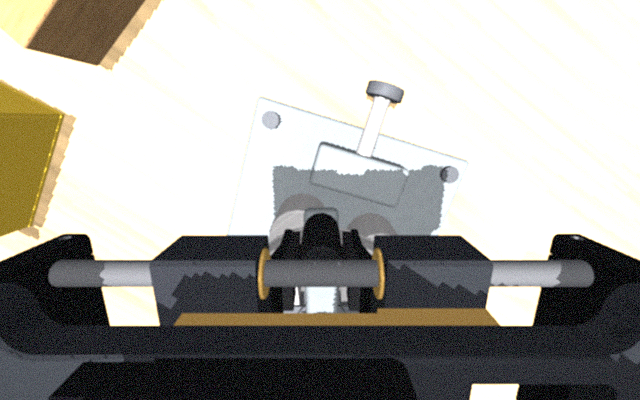

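```bash
python3 - <<'E'
from h import *
a=ctrl.get_image("top")[168:205,300:345]
cv2.imwrite("pics/t10.png",cv2.convertScaleAbs(cv2.resize(a,None,fx=14,fy=14,interpolation=cv2.INTER_CUBIC),alpha=3))
E
```

```text
(no output)
```

View pics/t10.png

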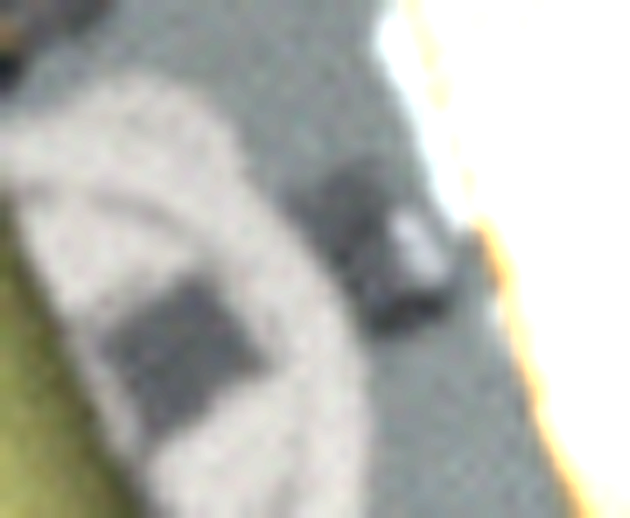

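```bash
python3 - <<'E'
from h import *
t=ctrl.camera_info("top")
T=lambda x,y:(300+(x+.5)/14-.5,168+(y+.5)/14-.5)
ax=np.array([.5148,.0815]);yaw=.324
for n,p,z in (("lug",(330,212),.114),("stop",(400,265),.112),("tooth",(185,355),.116),("tooth R corner",(262,358),.116),("tooth top corner",(200,275),.116)):
    q=plane(t,*T(*p),z)[:2];d=q-ax;print(n,q,np.hypot(*d),"cw",yaw-np.arctan2(d[1],d[0]))
# axis-projected tip circle & ring centre check, same top frame: initial lug .2155
print(proj(t,[*ax,.116]))
E
```

```text
lug [0.57149038 0.01453293] 0.08774045755883716 cw 1.192313759949923
stop [ 0.55896505 -0.00284976] 0.09521256757518028 cw 1.4124519839169103
tooth [0.53555265 0.04922637] 0.03837003490364237 cw 1.3233423319919555
tooth R corner [0.53517542 0.03039453] 0.055017508922335555 cw 1.5154167332732396
tooth top corner [0.55523507 0.04597741] 0.0538223859189981 cw 1.044814285675882
[303.18637426 198.76570702]
```

```bash
python3 -m crank '{"dp":[[0.2,0,0],[0.2,0,0],[0,0,0],[0,0,0],[0,0,0],[0,0,0],[0,0,0],[0,0,0]],"delta_rot":[[0,0,0.02],[0,0,0.02],[0,0,0],[0,0,0],[0,0,0],[0,0,0],[0,0,0],[0,0,0]]}' 1.5 30
python3 - <<'E'
from h import *
p=ctrl.get_state()["position"]; print(1.895-np.arctan2(p[1]-.0835,p[0]-.5157),ctrl.get_state()["torque"])
E
```

```text
time: 24.55
position: [0.5942, 0.1385, 0.1631]
tool_rot: [2.761, -1.499, -0.008]
ft_force: [-8.1, 0.7, 3.7]
grip_width: 0.289
1.2842667498551288 [-0.06533578  1.58548385  0.40248052]
```

The stop is felt: the tool moved only 0.6 mm of the 4 mm commanded and the force rose to 8 N. Releasing and backing away now.

```bash
python3 -m crank '{"dp":[[-0.2,0,0],[0,0,0],[0,0,0],[0,0,0],[0,0,0],[0,0,0],[0,0,0],[0,0,0]],"delta_rot":[[0,0,0],[0,0,0],[0,0,0],[0,0,0],[0,0,0],[0,0,0],[0,0,0],[0,0,0]]}' 7 30
python3 -m crank '{"dp":[[0,0,-2],[0,0,-3],[0,0,-4],[0,0,-4],[0,4,-1],[0,4,0],[0,4,0],[0,4,0]],"delta_rot":[[0,0,0],[0,0,0],[0,0,0],[0,0,0],[0,0,0],[0,0,0],[0,0,0],[0,0,0]]}' 7 30
python3 -m crank '{"dp":[[0,3.5,0],[0,0,0],[0,0,0],[0,0,0],[0,0,0],[0,0,0],[0,0,0],[0,0,0]],"delta_rot":[[0,0,0],[0,0,0],[0,0,0],[0,0,0],[0,0,0],[0,0,0],[0,0,0],[0,0,0]]}' 7 30
python3 - <<'E'
from h import *
np.save("w10.npy",ctrl.camera_info("wrist"),allow_pickle=True)
i=ctrl.get_image("wrist")
cv2.imwrite("pics/w10.png",cv2.resize(i[0:240,180:480],None,fx=2.5,fy=2.5,interpolation=cv2.INTER_CUBIC))
cv2.imwrite("pics/side11.png",ctrl.get_image("side"))
E
```

```text
time: 25.35
position: [0.5956, 0.1373, 0.1632]
tool_rot: [-2.759, 1.502, -0.0]
ft_force: [0.4, 0.3, -0.0]
grip_width: 0.797
time: 26.15
position: [0.4599, 0.0499, 0.3032]
tool_rot: [-2.759, 1.502, -0.001]
ft_force: [-0.0, -0.3, 0.2]
grip_width: 0.801
time: 26.95
position: [0.432, 0.0317, 0.303]
tool_rot: [-2.76, 1.501, 0.001]
ft_force: [0.8, -0.9, -0.6]
grip_width: 0.807
```

View pics/w10.png

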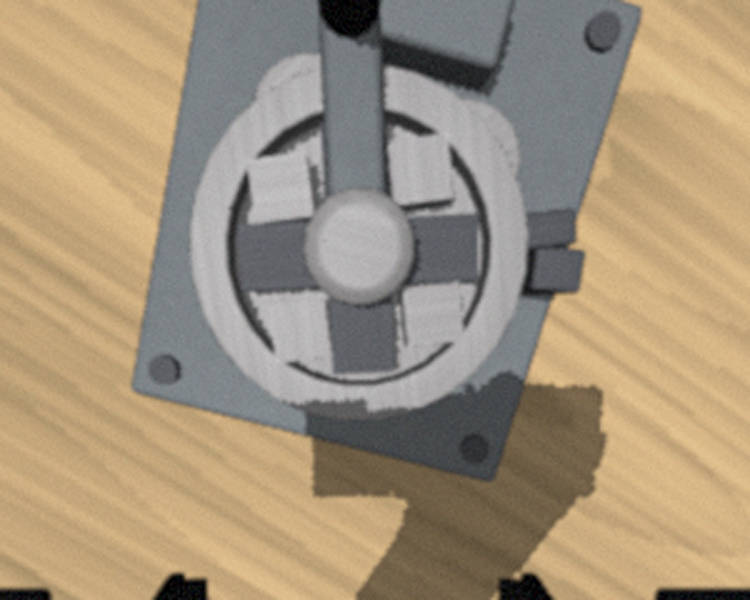

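View pics/side11.png

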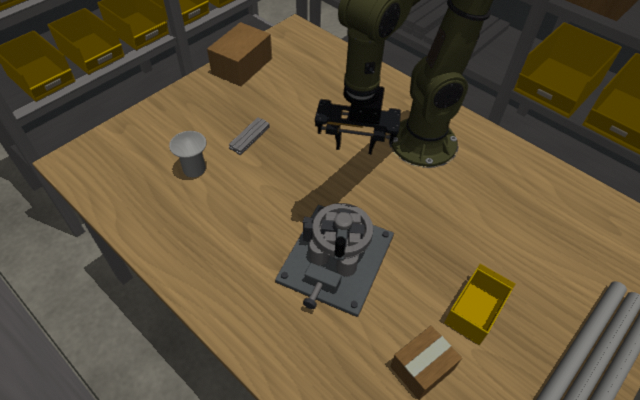

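The lug at (552,225) lies against the stop at (558,270). Last check is the cap and handle heights, then I'll hand in.

```bash
python3 - <<'E'
from h import *
w=np.load("w10.npy",allow_pickle=True).item();s=ctrl.camera_info("side");t=ctrl.camera_info("top")
i=cv2.imread("pics/side11.png")
print("pred cap home/raised",proj(s,[.515,.0825,.154]),proj(s,[.515,.0825,.186]))
h=[.515+.095*np.cos(.62),.0825+.095*np.sin(.62)]
print("pred handle top home/raised",proj(s,[*h,.194]),proj(s,[*h,.226]))
cv2.imwrite("pics/s12.png",cv2.convertScaleAbs(cv2.resize(i[195:265,300:390],None,fx=8,fy=8,interpolation=cv2.INTER_CUBIC),alpha=2))
E
```

```text
pred cap home/raised [343.37211902 218.91616939] [344.14718508 211.4807617 ]
pred handle top home/raised [340.55607779 240.91526304] [341.32982628 233.38451519]
```

View pics/s12.png

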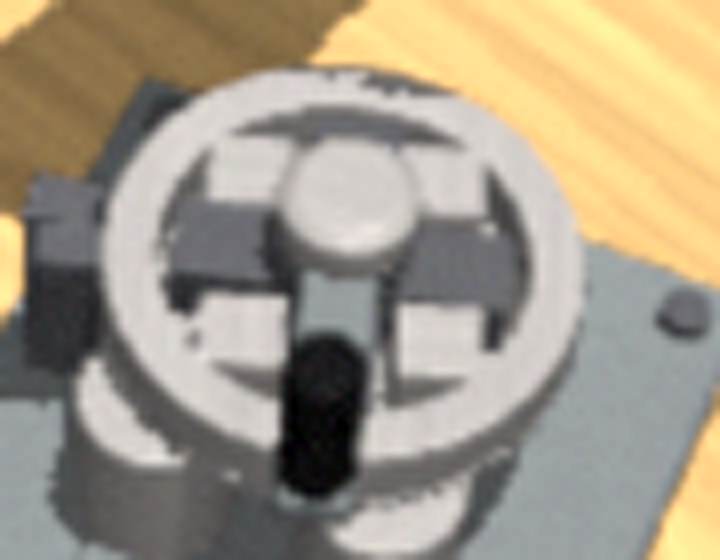

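```bash
python3 -c "
from bench import ctrl
print(ctrl.get_state()['time'],ctrl.close_job())"
```

```text
the job is handed in; nothing more can be done
27.05 None
```

The crank hub is home in the drive ring and the lug is against the stop post. I handed the job in at 27 s; no verdict was given.

**What I did:** I turned the crank by its handle about 0.63 rad counter-clockwise, until the teeth stood over the notches. I then pressed the cap down to its end stop, where the force rose to 15 N. Last, I gripped the handle, cranked clockwise until the stop was felt, let go and backed away.

**Last checks:**
- **Hub:** the cap top and handle top were within 1 pixel of where they should be when home (32 mm lower is about 7.5 pixels).
- **Lug:** the last wrist picture shows it touching the stop post. The top view, just before the last push, put the roll at about 1.19 rad of 1.2.
- **Stop felt:** on the last push the tool moved 0.6 mm of 4 mm commanded, and the force rose to about 8 N.
- **Bystanders:** they look unmoved in the last side picture; I did not measure them.

**Disagreements:**
- **Fingertips:** with the gripper shut, they met the cap about 28 mm lower than the stated 19 mm nose length implies, so I pressed by force and pictures instead.
- **Crank angle:** it ended near 1.28 rad, about 0.08 ahead of the ring, which fits the play between teeth and notches.
- **Cameras:** the first wrist picture and the fixed cameras disagreed by about 3–4 mm on the roller axis, so I used values in between.

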